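# Hang the kitchen timer on its screw

### The job

Hang the dark blue kitchen timer back on the spice rack: bring the keyhole in its back over the screw head that stands out of the rack's back board, then pull or press the timer down until it clicks past its spring catch and sits fully home on the screw, upright and close against the board. Let go of it, and leave the two spice jars on the rack and the flat tin where they are.

Things in the scene. Friction and masses are not known exactly. Their poses are not given: they have to be found in the camera images.
- timer: Dark blue kitchen timer, loose, standing upright on the worktop, about 0.32 kg: 40 mm deep (x), 56 mm wide (y), 110 mm tall (z). Origin: centre of its underside; x points out of its back; front (display above, round grey dial below, two keys) looks to -x. Flat sides (y = +-28 mm) to grip, flat top. Back wall 4 mm thick with the keyhole in it and a 10 mm deep hollow behind.
- keyhole (a point): Centre of the keyhole's round entry hole, 15.5 mm in diameter, on the timer's back face: (20, 0, 68) mm in the timer's frame, same axes. From it an upright slot 7.5 mm wide runs up to the seat. Hidden from the front.
- seat (a point): Closed top end of the slot on the timer's back face, where the screw's axis lies when fully home: (20, 0, 84) mm in the timer's frame. Two sprung noses pinch the slot: coming down, the timer stops with the screw 8 mm above the hole's centre and hangs there unlocked, its weight not enough; a push down of about 10 to 16 N snaps it past them, down all 16 mm.
- rack: Oak spice rack, fixed, 112 mm deep (x), 324 mm wide (y), 200 mm tall. Origin: centre of its underside; x points from its open front to its back board, z up. Shelf 16 mm thick; brass front rail at x = -46 mm, 49 mm high; end cheeks 60 mm high (130 mm at the back). The back board's front face is at x = +40 mm, its top edge at z = 200 mm.
- spice_red: Spice jar with a red cap, 45 mm in diameter, 106 mm tall, loose, standing on the rack's shelf near its left (+y) end. Origin: centre of its underside.
- spice_dark: Spice jar with a red cap, 45 mm in diameter, 106 mm tall, loose, standing on the rack's shelf near its right (-y) end. Origin: centre of its underside.
- sardine_tin: Flat oblong tin, 63 x 105 x 23 mm, loose, lying on the worktop. Origin: centre of its underside.
- middle (a point): Middle of the back board at the screw's height, on the board's front face: (40, 0, 172) mm in the rack's frame, same axes. The one steel screw stands out of the board level with it, but was driven in by eye: up to 10 mm left or right (y). It points to the rack's -x: shank 5 mm thick, then a round head 12 mm in diameter, 4 mm thick, underside 6.5 mm and outer face 10.5 mm from the board.

How it is judged:
By the outcome, as a careful person would: the job done as asked, in the order asked, and still so for the second after the job is handed in, with the robot touching nothing.
It also fails if it takes over 64 s, if anything falls off the work surface, if the arm or the gripper's body presses on something with over 40 N, if the wrist force passes 120 N, or if a joint passes its speed limit or range.

### The arm

A 6-joint arm with a two-finger parallel gripper is mounted at the origin on a cart in front of the work surface, level with it; the furniture and walls round the work are solid. World frame = base frame: x ahead of the robot, y to its left, z up, the work surface at z = 0. Lengths are in m, angles in rad, forces in N, time in s.
With the tool pointing down it reaches from about 0.35 to 0.775 m from the base axis. Payload 7.3 kg.
Tool frame: the origin (TCP) lies at the very end of the fingers, on their centre line; the grasp point (between the pads) lies 19 mm behind it (pinch_z is the distance from the TCP to the grasp point, in m); z points along the fingers, y is the line along which they close (so a half turn about z gives the same grasp; the last joint's range is limited). The gripper opens to 92 mm and grips with 3 to 60 N. Pads are 19 mm wide; open, the fingers measure 130 mm over their backs; the gripper's body (75 mm by 190 mm) begins 47 mm behind the grasp point.
Start: joints at [-1.417, 0.342, 1.524, -0, 1.275, -0.146], TCP at [0.155, -0.502, 0.227] pointing down, gripper open.
Joint ranges: [-2.53, 2.53], [-0.77, 2.02], [0.04, 2.7], [-1, 4.14], [0.28, 2.66], [-3.11, 3.11]. Speed limits (rad/s): [2.57, 2.57, 3.14, 3.14, 3.14, 3.14].

### API

Orientations are given as [roll, pitch, yaw] about the fixed x, y, z axes, in that order (R = Rz(yaw) Ry(pitch) Rx(roll)).
In Python, from cell import * gives the robot as it stands.
- The arm moves only by the tool arm_command, never from a script. Its arguments are lists of equal length, an entry for each row: "fingers": the gripper command: -1 is fully open, 1 is shut, values between are in proportion; "travel": the shift along the tool's x, y, z in m, a list of three; "dr": the turn, a rotation vector about the tool's x, y, z in degrees, a list of three. In form: {"fingers": [fingers, ...], "travel": [[x, y, z], ...], "dr": [[wx, wy, wz], ...]}. A call has 1 to 8 rows; each row is the pose to reach, as a shift and turn from the pose commanded when the call began, along the tool's axes at that moment; what a row does not reach only later rows make up. A row lasts 1/12 s, in which the tool goes at most 41.7 mm and 7.16 degrees, less where a joint would pass 70% of its speed; a pose out of reach is approached as far as the arm can. A call with a gripper value outside its range is refused whole. The fingers move at their own pace and stop on an object; "squeeze" is the grip in N (left out, the last holds). Time passes only in rows, so rows that repeat a pose let the fingers close. It gives the time, the measured TCP pose, the force, the opening and the grip force at its end, in the units of the state.
- observe(): the state, without advancing time (a new reading comes with each control period).
- read_camera(name): name is "scene" or "top"; returns a dict with "color" (480x640x3 uint8, blue, green, red), "z_map" (480x640 float32, m along the optical axis (not along the pixel's ray), 0 where there is no reading), "fx", "fy", "cx", "cy" (pixels), "R" (3x3) and "t" (3): a world point X has camera coordinates R X + t. Camera axes: x right, y down, z forward; pixel columns grow to the right and rows downward; lengths in m; the calibration is good to about 2 mm. A picture is of the moment at which its call begins.
- hand_in(): hands the job in; it is judged then, once.
The state is a dict: "time": time; "qpos": joint angles; "qvel": joint speeds; "joint_efforts": joint torques, N m; "tool_pos": TCP position; "tool_rot": TCP orientation; "contact_force": force on the tool from outside, world axes, zero at the start; "torque": the same for the moment, N m; "opening": finger opening in m; "grip_force": force on a finger pad.
Only numpy, scipy, OpenCV 4.12 (cv2) and the standard library are available. Lean on these libraries where they do the work, as an engineer would, in place of code of your own. Each camera call takes 0.05 s, during which the arm holds its last target. There are 200 camera calls.

## Working session

There is one attempt and no reset: what is moved stays moved. The work goes in short steps, Python scripts to look and compute and a tool call to move; the robot and the scene stay as the last step left them, time stands still between calls to the robot, and variables do not carry over. Pictures are saved under pics/ and viewed, at most 10 in all, crops included, and the job is handed in when it is done.

Besides the shell and the picture viewer there is one more tool, called after "Emit:" in YAML: its name, and indented under it one key for each argument. arm_command: Moves the arm, as the interface text tells. Its arguments: {"type":"object","properties":{"fingers":{"type":"array","items":{"type":"number"}},"travel":{"type":"array","items":{"type":"array","items":{"type":"number"}}},"dr":{"type":"array","items":{"type":"array","items":{"type":"number"}}},"squeeze":{"type":"number"}},"required":["fingers","travel","dr"]}

```bash
mkdir -p pics; ls
python3 - <<'E'
from cell import *
import cv2,numpy as np
s=observe();print(s)
for n in("scene","top"):
    c=read_camera(n);cv2.imwrite(f"pics/{n}0.png",c["color"]);np.savez(f"pics/{n}0.npz",**c)
    print(n,c["fx"],c["cx"],c["cy"],np.round(c["R"],3).tolist(),c["t"],"cam",-c["R"].T@c["t"])
E
```

```text
pics
{'time': 0.0, 'qpos': array([-1.41697372e+00,  3.42714133e-01,  1.52505439e+00, -3.11286412e-05,
        1.27540731e+00, -1.45985530e-01]), 'qvel': array([-0.00022272,  0.00023365,  0.00080416, -0.00103869, -0.00130992,
        0.00215262]), 'joint_efforts': array([ 3.26916641e-03, -4.31232262e+01, -2.44217777e+01,  7.20028044e-02,
        5.59617381e-02, -1.06690898e-04]), 'tool_pos': array([ 0.15500478, -0.50114672,  0.22603639]), 'tool_rot': array([-3.14002198e+00, -2.00852612e-04,  2.99817064e-01]), 'contact_force': array([ 0.13848172, -0.79009415, -0.4797868 ]), 'torque': array([-0.01162626,  0.00463973,  0.00988392]), 'grip_force': 0.0, 'opening': 0.09165611500124474}
scene 588.5263855765263 319.0508692108078 243.48150458889668 [[-0.783, -0.622, 0.011], [-0.47, 0.579, -0.666], [0.408, -0.527, -0.746]] [0.5156396  0.22340142 1.21920276] cam [0.01112765 0.83356633 1.052279  ]
top 581.8874944036535 323.89959869664165 247.59658629519203 [[-0.013, -1.0, 0.029], [-0.988, 0.008, -0.154], [0.154, -0.031, -0.988]] [0.18984922 0.5041359  1.18367945] cam [0.31816613 0.2219687  1.24128682]
```

View pics/scene0.png

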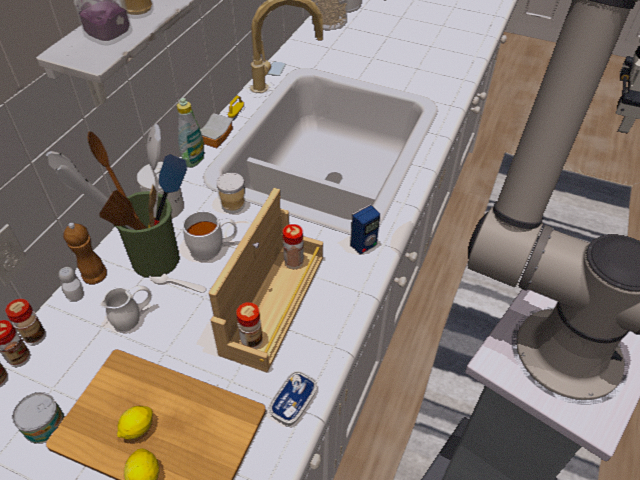

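View pics/top0.png

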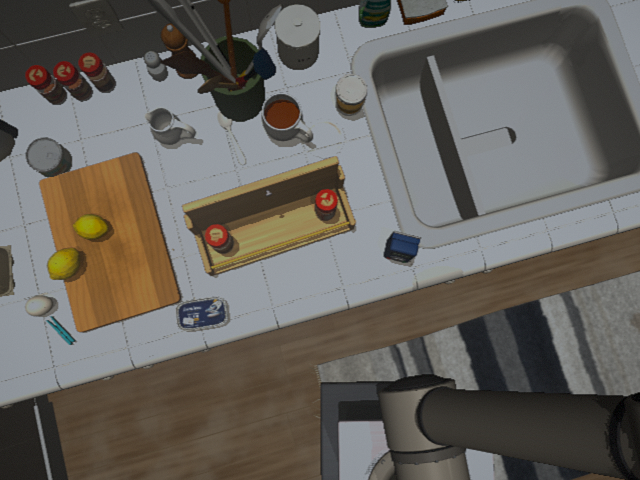

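The timer is at scene (366,229) and top (402,247). The rack is around top (270,215), and the screw shows as a bright spot near top (268,193) and scene (257,244).

```bash
cat > h.py <<'E'
import numpy as np,cv2
def load(f): return dict(np.load(f))
def cloud(c):
    v,u=np.mgrid[:480,:640];z=c["z_map"]
    P=np.stack([(u-c["cx"])/c["fx"]*z,(v-c["cy"])/c["fy"]*z,z],-1)
    W=(P-c["t"])@c["R"]; W[z==0]=np.nan
    return W
def ray(c,u,v):
    d=np.array([(u-c["cx"])/c["fx"],(v-c["cy"])/c["fy"],1.])@c["R"]
    return -c["R"].T@c["t"],d
def tri(c1,p1,c2,p2):
    (o1,d1),(o2,d2)=ray(c1,*p1),ray(c2,*p2)
    k=np.linalg.lstsq(np.c_[d1,-d2],o2-o1,rcond=None)[0]
    a,b=o1+k[0]*d1,o2+k[1]*d2
    return (a+b)/2,np.linalg.norm(a-b)
def on_z(c,p,z):
    o,d=ray(c,*p);return o+d*(z-o[2])/d[2]
E
python3 - <<'E'
from h import *
t=load("pics/top0.npz");s=load("pics/scene0.npz")
a=cv2.resize(s["color"][180:380,205:405],(600,600),interpolation=cv2.INTER_CUBIC)
cv2.imwrite("pics/c1.png",a)
cv2.imwrite("pics/c2.png",cv2.resize(t["color"][145:285,175:435],(780,420),interpolation=cv2.INTER_CUBIC))
for n,c,(u0,u1,v0,v1) in(("top",t,(380,425,228,268)),("scene",s,(345,388,200,258))):
    W=cloud(c);hsv=cv2.cvtColor(c["color"],cv2.COLOR_BGR2HSV)
    m=np.zeros((480,640),bool);m[v0:v1,u0:u1]=True
    m&=(hsv[...,0]>95)&(hsv[...,0]<130)&(hsv[...,1]>90)&(W[...,2]>.01)
    p=W[m];p=p[~np.isnan(p).any(1)];zt=np.percentile(p[:,2],98);print(n,len(p),"z",zt)
    q=p[p[:,2]>.103];r=cv2.minAreaRect(q[:,:2].astype(np.float32)*1000);print("toprect",r,len(q))
    r=cv2.minAreaRect(p[:,:2].astype(np.float32)*1000);print("all",r)
    # rack board top
    m=(W[...,2]>.192)&(W[...,2]<.206);m[:, :175]=0;m[:,360:]=0;m[:140]=0;m[300 if n=="top" else 345:]=0
    q=W[m];r=cv2.minAreaRect(q[:,:2].astype(np.float32)*1000);print("boardtop",r,len(q),np.median(q[:,2]),cv2.boxPoints(r).round(0).tolist())
E
```

```text
top 474 z 0.11500624447996748
toprect ((500.6529846191406, 27.82577896118164), (54.91065216064453, 35.773162841796875), 75.3814468383789) 472
all ((500.7048645019531, 28.02465057373047), (55.32170104980469, 35.773162841796875), 75.3814468383789)
boardtop ((601.1808471679688, 305.4399719238281), (18.1364803314209, 299.85931396484375), 18.013647079467773) 1489 0.19992667574129785 [[546.0, 445.0], [639.0, 160.0], [656.0, 166.0], [563.0, 451.0]]
scene 743 z 0.11171234059943894
toprect ((498.9230041503906, 31.320659637451172), (56.074039459228516, 40.01268005371094), 76.49890899658203) 296
all ((498.3302917480469, 32.52879333496094), (56.26011657714844, 42.57478332519531), 71.71387481689453)
boardtop ((635.1163330078125, 337.20159912109375), (221.45263671875, 281.52069091796875), 40.310089111328125) 1092 0.19916678994124826 [[460.0, 373.0], [642.0, 158.0], [811.0, 301.0], [628.0, 516.0]]
```

View pics/c1.png

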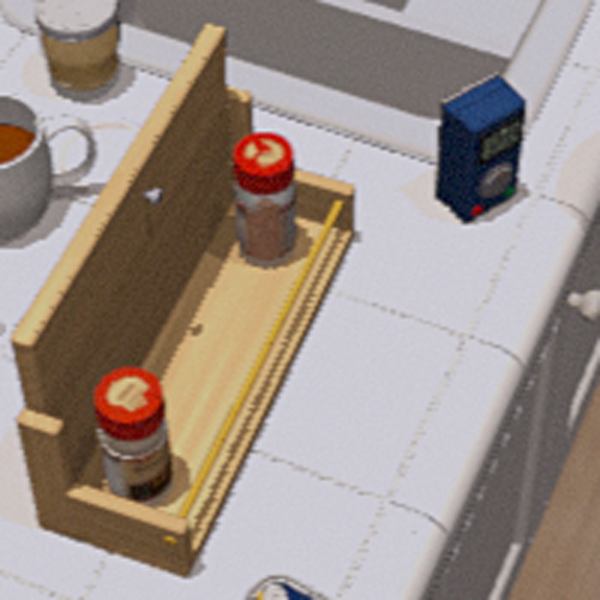

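View pics/c2.png

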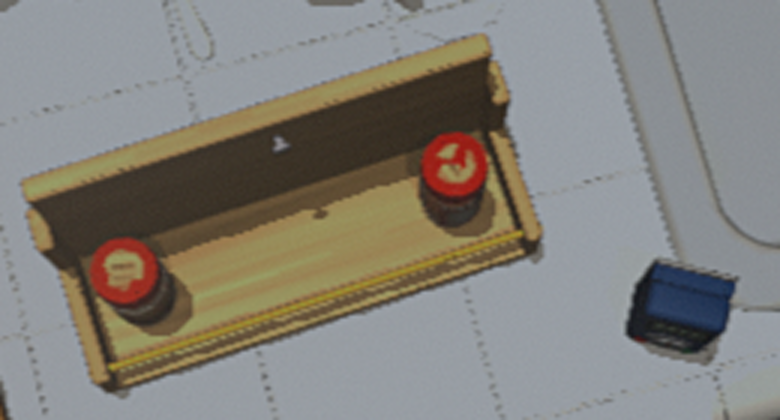

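The crops show the screw head at about top (268,193) and scene (256,245). The timer's front faces the robot. Next I'll measure the board plane, the screw and the tool's route.

```bash
cat >> h.py <<'E'
def screw(c,box):
    u0,u1,v0,v1=box
    h=cv2.cvtColor(c["color"],cv2.COLOR_BGR2HSV)[v0:v1,u0:u1].astype(float)
    w=np.clip(h[...,2]-110,0,None)*(h[...,1]<60)
    v,u=np.mgrid[v0:v1,u0:u1]
    return (u*w).sum()/w.sum(),(v*w).sum()/w.sum(),(w>0).sum()
E
python3 - <<'E'
from h import *
t=load("pics/top0.npz");s=load("pics/scene0.npz")
ps=screw(s,(249,265,236,254));pt=screw(t,(260,277,186,200));print(ps,pt)
P,e=tri(s,ps[:2],t,pt[:2]);print("screw",P,e)
for p,c in((ps,s),(pt,t)):
    print(on_z(c,p[:2],.172), cloud(c)[int(round(p[1])),int(round(p[0]))])
for n,c in(("s",s),("t",t)):
    W=cloud(c);x=np.array([.951,.31]);y=np.array([-.31,.951])
    d=W[...,:2]-np.array([.601,.305]);a=d@x;b=d@y
    m=(W[...,2]>.15)&(W[...,2]<.19)&(abs(a)<.03)&(abs(b)<.14)
    q=W[m];A=np.c_[q[:,1:],np.ones(len(q))]
    k=np.linalg.lstsq(A,q[:,0],rcond=None)[0]
    for _ in range(3):
        r=q[:,0]-A@k;g=abs(r)<.006;k=np.linalg.lstsq(A[g],q[g,0],rcond=None)[0]
    print(n,"plane x=",k,"n",g.sum(),"yaw",np.degrees(np.arctan(-k[0])),"dist screw pt to face at y",P[0]-(k@[P[1],P[2],1]))
    # board top ends
    m=(W[...,2]>.193)&(W[...,2]<.206)&(abs(a)<.02)&(abs(b)<.2)
    bb=b[m];print("ends",np.percentile(bb,[.5,99.5]),"screw b",(P[:2]-[.601,.305])@y,"a med",np.percentile(a[m],[1,50,99]))
E
```

```text
(np.float64(255.7085889570552), np.float64(244.22699386503066), np.int64(15)) (np.float64(267.77564102564105), np.float64(192.57051282051282), np.int64(9))
screw [0.59053617 0.29315567 0.17138136] 0.0005779773573852068
[0.58984174 0.29343611 0.172     ] [0.58729584 0.29496347 0.17581253]
[0.5906377  0.29326183 0.172     ] [0.58771105 0.29229226 0.18024155]
s plane x= [-3.26439368e-01 -5.73281592e-04  6.90799377e-01] n 923 yaw 18.07872105992697 dist screw pt to face at y -0.004467402943042709
ends [-0.14567284  0.15190412] screw b -0.008020176137822096 a med [-0.01052342 -0.00340287  0.0059216 ]
t plane x= [-3.25844454e-01 -4.68923922e-04  6.92419208e-01] n 812 yaw 18.04791209337589 dist screw pt to face at y -0.006279521554315659
ends [-0.14778688  0.14744591] screw b -0.008020176137822096 a med [-0.00838731 -0.00097621  0.00804842]
```

Emit:
arm_command:
  fingers: [-1, -1, -1, -1, -1, -1, -1, -1]
  travel:
    - [0.04, 0, 0]
    - [0.08, 0, 0]
    - [0.12, -0.01, 0]
    - [0.16, -0.03, 0]
    - [0.2, -0.06, 0]
    - [0.24, -0.09, 0]
    - [0.27, -0.12, 0]
    - [0.3, -0.15, 0]
  dr:
    - [0, 0, 4]
    - [0, 0, 8]
    - [0, 0, 12]
    - [0, 0, 16]
    - [0, 0, 20]
    - [0, 0, 24]
    - [0, 0, 28]
    - [0, 0, 32]

```text
time: 0.77
tool_pos: [0.3881, -0.2863, 0.2263]
tool_rot: [-3.141, 0.0, -0.262]
contact_force: [1.0, -0.4, -0.4]
opening: 0.0921
grip_force: 0.0
```

Emit:
arm_command:
  fingers: [-1, -1, -1, -1, -1, -1, -1, -1]
  travel:
    - [0.003, -0.04, 0]
    - [0.006, -0.08, 0]
    - [0.009, -0.12, 0]
    - [0.012, -0.16, 0]
    - [0.015, -0.2, 0]
    - [0.018, -0.24, 0]
    - [0.021, -0.28, 0]
    - [0.023, -0.315, 0.03]
  dr:
    - [0, 0, 0]
    - [0, 0, 0]
    - [0, 0, 0]
    - [0, 0, 0]
    - [0, 0, 0]
    - [0, 0, 0]
    - [0, 0, 0]
    - [0, 0, 0]

```text
time: 1.43
tool_pos: [0.4923, 0.0097, 0.2033]
tool_rot: [-3.14, -0.009, -0.258]
contact_force: [1.4, -0.6, 0.4]
opening: 0.0922
grip_force: 0.0
```

Emit:
arm_command:
  fingers: [-1, -1, -1]
  travel:
    - [0, 0, 0]
    - [0, 0, 0]
    - [0, 0, 0]
  dr:
    - [0, 0, 0]
    - [0, 0, 0]
    - [0, 0, 0]

```text
time: 1.68
tool_pos: [0.4889, 0.007, 0.1995]
tool_rot: [3.141, 0.001, -0.258]
contact_force: [0.2, -0.1, -0.1]
opening: 0.0919
grip_force: 0.0
```

Run:
```python
from cell import *
from h import *
for n in("scene","top"):
    c=read_camera(n);np.savez(f"pics/{n}1.npz",**c)
a=load("pics/scene1.npz")["color"][130:280,270:470];b=load("pics/top1.npz")["color"][170:320,310:510]
cv2.imwrite("pics/d.png",np.hstack([cv2.resize(x,(400,300),interpolation=cv2.INTER_CUBIC) for x in(a,b)]))
s=observe();print(s["tool_pos"],s["tool_rot"],s["qpos"])
```

```text
[0.48923015 0.00612439 0.20016915] [ 3.14130906e+00 -9.92381755e-04 -2.60134774e-01] [-1.44014284e-01  3.00861337e-01  1.66228953e+00 -4.29455462e-04
  1.17748898e+00  1.68708136e+00]
```

View pics/d.png

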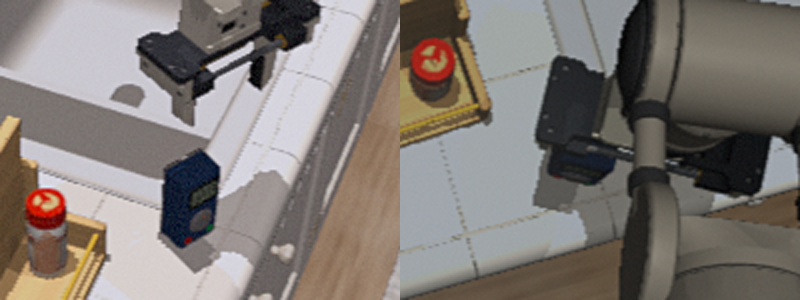

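Gripper above the timer, aligned with its sides. I shift, lower and grip.

Emit:
arm_command:
  fingers: [-1, -1, -1, -1, -1, -1, -1, -1]
  travel:
    - [0.004, -0.025, 0]
    - [0.004, -0.025, 0.03]
    - [0.004, -0.025, 0.06]
    - [0.004, -0.025, 0.09]
    - [0.004, -0.025, 0.115]
    - [0.004, -0.025, 0.13]
    - [0.004, -0.025, 0.135]
    - [0.004, -0.025, 0.135]
  dr:
    - [0, 0, 0]
    - [0, 0, 0]
    - [0, 0, 0]
    - [0, 0, 0]
    - [0, 0, 0]
    - [0, 0, 0]
    - [0, 0, 0]
    - [0, 0, 0]

```text
time: 2.45
tool_pos: [0.499, 0.0293, 0.0641]
tool_rot: [3.141, 0.001, -0.261]
contact_force: [0.3, 0.2, 0.0]
opening: 0.0919
grip_force: 0.0
```

Emit:
arm_command:
  fingers: [0.2, 0.4, 0.6, 0.6, 0.6, 0.6, 0.6, 0.6]
  travel:
    - [0, 0, 0]
    - [0, 0, 0]
    - [0, 0, 0]
    - [0, 0, 0]
    - [0, 0, 0]
    - [0, 0, 0]
    - [0, 0, 0]
    - [0, 0, 0]
  dr:
    - [0, 0, 0]
    - [0, 0, 0]
    - [0, 0, 0]
    - [0, 0, 0]
    - [0, 0, 0]
    - [0, 0, 0]
    - [0, 0, 0]
    - [0, 0, 0]
  squeeze: 50

```text
time: 3.12
tool_pos: [0.4995, 0.0302, 0.065]
tool_rot: [3.141, -0.001, -0.259]
contact_force: [-1.3, -1.5, 4.3]
opening: 0.0559
grip_force: 50.0
```

Run:
```python
from cell import *
s=observe();print(s)
```

```text
{'time': 3.1167, 'qpos': array([-9.25958172e-02,  4.93876552e-01,  1.79801348e+00, -4.11351783e-04,
        8.49243424e-01,  1.73708693e+00]), 'qvel': array([-4.98223659e-04, -6.92184844e-04,  7.16237817e-04, -1.04733330e-03,
       -2.00510237e-05,  3.61170338e-04]), 'joint_efforts': array([ 6.20850530e-01, -4.20672941e+01, -1.74112111e+01,  3.26401200e-01,
       -4.88949101e-01,  2.09108525e-02]), 'tool_pos': array([0.49945509, 0.03024996, 0.06498926]), 'tool_rot': array([ 3.14136396e+00, -5.03964188e-04, -2.58614711e-01]), 'contact_force': array([-1.30122059, -1.48290194,  4.30159108]), 'torque': array([-0.11929711,  0.2756367 ,  0.02649892]), 'grip_force': 49.99793149967445, 'opening': 0.055891981804106615}
```

Grip is firm (opening 55.9 mm). I lift, then carry the timer to a standoff in front of the screw while turning to the rack's yaw.

Emit:
arm_command:
  fingers: [0.6, 0.6, 0.6, 0.6, 0.6, 0.6]
  travel:
    - [0, 0, -0.015]
    - [0, 0, -0.045]
    - [0, 0, -0.08]
    - [0, 0, -0.11]
    - [0, 0, -0.13]
    - [0, 0, -0.135]
  dr:
    - [0, 0, 0]
    - [0, 0, 0]
    - [0, 0, 0]
    - [0, 0, 0]
    - [0, 0, 0]
    - [0, 0, 0]

```text
time: 3.62
tool_pos: [0.5008, 0.0305, 0.2027]
tool_rot: [-3.141, -0.006, -0.259]
contact_force: [1.3, -0.0, -2.1]
opening: 0.0558
grip_force: 50.0
```

Emit:
arm_command:
  fingers: [0.6, 0.6, 0.6, 0.6, 0.6, 0.6, 0.6, 0.6]
  travel:
    - [-0.002, -0.02, 0]
    - [-0.006, -0.055, 0]
    - [-0.01, -0.09, 0]
    - [-0.014, -0.125, 0]
    - [-0.018, -0.16, 0]
    - [-0.021, -0.195, 0]
    - [-0.024, -0.23, 0]
    - [-0.025, -0.248, 0]
  dr:
    - [0, 0, -3]
    - [0, 0, -7.5]
    - [0, 0, -12]
    - [0, 0, -16.5]
    - [0, 0, -21]
    - [0, 0, -25.5]
    - [0, 0, -30]
    - [0, 0, -32.9]

```text
time: 4.28
tool_pos: [0.5376, 0.2802, 0.1971]
tool_rot: [-3.14, 0.003, 0.322]
contact_force: [-0.3, -1.2, -3.2]
opening: 0.0561
grip_force: 50.0
```

Emit:
arm_command:
  fingers: [0.6, 0.6, 0.6, 0.6]
  travel:
    - [0, 0, 0]
    - [0, 0, 0]
    - [0, 0, 0]
    - [0, 0, 0]
  dr:
    - [0, 0, 0]
    - [0, 0, 0]
    - [0, 0, 0]
    - [0, 0, 0]

```text
time: 4.62
tool_pos: [0.5383, 0.2754, 0.1987]
tool_rot: [3.141, 0.002, 0.314]
contact_force: [0.4, -0.1, -3.6]
opening: 0.0561
grip_force: 50.0
```

Run:
```python
from cell import *
from h import *
for n in("scene","top"):
    c=read_camera(n);np.savez(f"pics/{n}2.npz",**c)
a=load("pics/scene2.npz")["color"][150:300,180:380];b=load("pics/top2.npz")["color"][130:280,180:380]
cv2.imwrite("pics/e.png",np.hstack([cv2.resize(x,(400,300),interpolation=cv2.INTER_CUBIC) for x in(a,b)]))
s=observe();print(s["tool_pos"],s["tool_rot"],s["contact_force"])
```

```text
[0.53859363 0.2754047  0.19939002] [3.14135723e+00 6.22481141e-04 3.13682131e-01] [ 0.24514948  0.56883237 -3.43365086]
```

View pics/e.png

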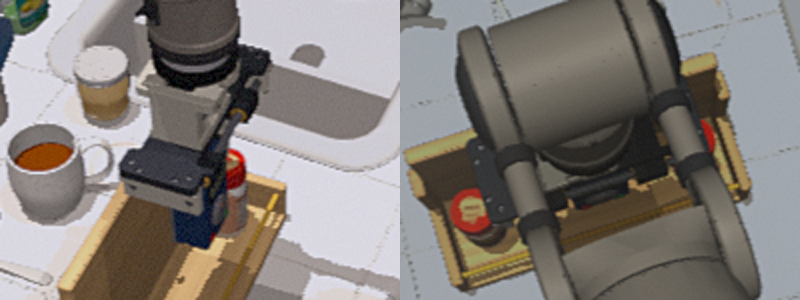

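The arm hides the screw in both views, so I rely on the measured position. I'll lower to insertion height, nudge sideways, approach, then creep in while watching the force.

Emit:
arm_command:
  fingers: [0.6, 0.6, 0.6, 0.6, 0.6, 0.6, 0.6, 0.6]
  travel:
    - [0, -0.001, 0.015]
    - [0, -0.001, 0.0304]
    - [0.005, -0.001, 0.0304]
    - [0.012, -0.001, 0.0304]
    - [0.018, -0.001, 0.0304]
    - [0.022, -0.001, 0.0304]
    - [0.022, -0.001, 0.0304]
    - [0.022, -0.001, 0.0304]
  dr:
    - [0, 0, 0]
    - [0, 0, 0]
    - [0, 0, 0]
    - [0, 0, 0]
    - [0, 0, 0]
    - [0, 0, 0]
    - [0, 0, 0]
    - [0, 0, 0]

```text
time: 5.38
tool_pos: [0.5597, 0.2844, 0.1696]
tool_rot: [3.142, -0.001, 0.315]
contact_force: [-0.5, -0.4, -3.0]
opening: 0.0559
grip_force: 50.0
```

Emit:
arm_command:
  fingers: [0.6, 0.6, 0.6, 0.6, 0.6, 0.6]
  travel:
    - [0.001, 0, 0]
    - [0.002, 0, 0]
    - [0.003, 0, 0]
    - [0.004, 0, 0]
    - [0.005, 0, 0]
    - [0.005, 0, 0]
  dr:
    - [0, 0, 0]
    - [0, 0, 0]
    - [0, 0, 0]
    - [0, 0, 0]
    - [0, 0, 0]
    - [0, 0, 0]

```text
time: 5.88
tool_pos: [0.5641, 0.2859, 0.1692]
tool_rot: [3.141, -0.0, 0.315]
contact_force: [-0.7, 0.2, -2.9]
opening: 0.0558
grip_force: 50.0
```

```bash
cat > st.py <<'E'
from cell import *
import numpy as np
s=observe();x=np.array([.9508,.3099]);y=np.array([-.3099,.9508]);p=s["tool_pos"];f=s["contact_force"]
print("t",s["time"],"a,b,z",np.round([p[:2]@x,p[:2]@y,p[2]],4),"rot",np.round(s["tool_rot"],3),"F a,b,z",np.round([f[:2]@x,f[:2]@y,f[2]],1),"M",np.round(s["torque"],2),s["opening"],s["grip_force"])
E
python3 st.py
```

```text
t 5.8833 a,b,z [0.625  0.097  0.1692] rot [ 3.141 -0.     0.315] F a,b,z [-0.6  0.4 -2.9] M [ 0.02  0.03 -0.1 ] 0.05583248378001882 49.99307245539967
```

Emit:
arm_command:
  fingers: [0.6, 0.6, 0.6, 0.6, 0.6, 0.6]
  travel:
    - [0.001, 0.001, 0]
    - [0.002, 0.001, 0]
    - [0.003, 0.001, 0]
    - [0.004, 0.001, 0]
    - [0.005, 0.001, 0]
    - [0.005, 0.001, 0]
  dr:
    - [0, 0, 0]
    - [0, 0, 0]
    - [0, 0, 0]
    - [0, 0, 0]
    - [0, 0, 0]
    - [0, 0, 0]

```text
time: 6.38
tool_pos: [0.5692, 0.2865, 0.1691]
tool_rot: [3.142, -0.0, 0.315]
contact_force: [-0.1, 0.3, -3.5]
opening: 0.0562
grip_force: 50.0
```

```bash
python3 st.py
```

```text
t 6.3833 a,b,z [0.63   0.096  0.1691] rot [ 3.142 -0.     0.315] F a,b,z [-0.1  0.3 -3.5] M [-0.03  0.05 -0.07] 0.05615739882849813 49.99299884220818
```

Emit:
arm_command:
  fingers: [0.6, 0.6, 0.6, 0.6, 0.6]
  travel:
    - [0.001, 0, 0]
    - [0.002, 0, 0]
    - [0.003, 0, 0]
    - [0.003, 0, 0]
    - [0.003, 0, 0]
  dr:
    - [0, 0, 0]
    - [0, 0, 0]
    - [0, 0, 0]
    - [0, 0, 0]
    - [0, 0, 0]

```text
time: 6.8
tool_pos: [0.5719, 0.2874, 0.1692]
tool_rot: [3.141, 0.0, 0.315]
contact_force: [0.4, -0.2, -2.2]
opening: 0.056
grip_force: 50.0
```

```bash
python3 st.py
```

```text
t 6.8 a,b,z [0.6328 0.096  0.1692] rot [3.141 0.    0.315] F a,b,z [ 0.3 -0.3 -2.2] M [-0.06  0.03 -0.04] 0.055953733672152096 49.99299580726074
```

Emit:
arm_command:
  fingers: [0.6, 0.6, 0.6, 0.6, 0.6]
  travel:
    - [0.001, 0, 0]
    - [0.002, 0, 0]
    - [0.003, 0, 0]
    - [0.003, 0, 0]
    - [0.003, 0, 0]
  dr:
    - [0, 0, 0]
    - [0, 0, 0]
    - [0, 0, 0]
    - [0, 0, 0]
    - [0, 0, 0]

```text
time: 7.22
tool_pos: [0.573, 0.2878, 0.1691]
tool_rot: [3.141, 0.004, 0.316]
contact_force: [-6.5, -3.3, 0.3]
opening: 0.0559
grip_force: 50.0
```

```bash
python3 st.py
```

```text
t 7.2167 a,b,z [0.634  0.0961 0.1691] rot [3.141 0.004 0.316] F a,b,z [-7.2 -1.1  0.3] M [-0.4   1.06  0.11] 0.055921870887526745 50.00403305893997
```

Emit:
arm_command:
  fingers: [0.6, 0.6, 0.6, 0.6, 0.6, 0.6]
  travel:
    - [-0.0015, 0, 0]
    - [-0.0015, 0, 0.001]
    - [-0.0015, 0, 0.002]
    - [-0.0015, 0, 0.003]
    - [-0.0015, 0, 0.004]
    - [-0.0015, 0, 0.004]
  dr:
    - [0, 0, 0]
    - [0, 0, 0]
    - [0, 0, 0]
    - [0, 0, 0]
    - [0, 0, 0]
    - [0, 0, 0]

```text
time: 7.72
tool_pos: [0.5731, 0.2878, 0.1648]
tool_rot: [3.142, 0.001, 0.316]
contact_force: [-2.5, -0.4, -3.2]
opening: 0.0557
grip_force: 50.0
```

```bash
python3 st.py
```

```text
t 7.7167 a,b,z [0.6341 0.0961 0.1648] rot [3.142e+00 1.000e-03 3.160e-01] F a,b,z [-2.5  0.4 -3.2] M [-0.1   0.45 -0.05] 0.05570450408030177 49.99422298686113
```

Lowered 4 mm freely. A sideways probe of 3 mm will tell whether the shank is in the slot.

Emit:
arm_command:
  fingers: [0.6, 0.6, 0.6, 0.6]
  travel:
    - [0, 0.001, 0]
    - [0, 0.002, 0]
    - [0, 0.003, 0]
    - [0, 0.003, 0]
  dr:
    - [0, 0, 0]
    - [0, 0, 0]
    - [0, 0, 0]
    - [0, 0, 0]

```text
time: 8.05
tool_pos: [0.574, 0.2849, 0.165]
tool_rot: [3.142, 0.001, 0.315]
contact_force: [-4.5, -0.1, -3.4]
opening: 0.0559
grip_force: 50.0
```

```bash
python3 st.py
```

```text
t 8.05 a,b,z [0.6341 0.093  0.165 ] rot [3.142e+00 1.000e-03 3.150e-01] F a,b,z [-4.3  1.3 -3.4] M [-0.01  0.58  0.12] 0.05586156093785215 49.994206529518124
```

Emit:
arm_command:
  fingers: [0.6, 0.6, 0.6, 0.6, 0.6, 0.6]
  travel:
    - [0, -0.002, 0]
    - [0, -0.003, 0]
    - [0, -0.004, 0]
    - [0, -0.005, 0]
    - [0, -0.006, 0]
    - [0, -0.006, 0]
  dr:
    - [0, 0, 0]
    - [0, 0, 0]
    - [0, 0, 0]
    - [0, 0, 0]
    - [0, 0, 0]
    - [0, 0, 0]

```text
time: 8.55
tool_pos: [0.5722, 0.2906, 0.1651]
tool_rot: [3.141, 0.001, 0.316]
contact_force: [-4.5, -3.4, -4.3]
opening: 0.056
grip_force: 50.0
```

```bash
python3 st.py
```

```text
t 8.55 a,b,z [0.6341 0.099  0.1651] rot [3.141e+00 1.000e-03 3.160e-01] F a,b,z [-5.3 -1.9 -4.3] M [-0.46  0.69  0.05] 0.05596663717856028 49.99553506291704
```

The timer still slides sideways freely, so it is resting on the screw's face and the hole is not yet over the head. I go back to hole height and sweep sideways under light pressure.

Emit:
arm_command:
  fingers: [0.6, 0.6, 0.6, 0.6, 0.6, 0.6, 0.6]
  travel:
    - [0, 0, -0.002]
    - [0, 0, -0.004]
    - [0.001, 0, -0.004]
    - [0.002, 0, -0.004]
    - [0.002, 0, -0.004]
    - [0.002, 0, -0.004]
    - [0.002, 0, -0.004]
  dr:
    - [0, 0, 0]
    - [0, 0, 0]
    - [0, 0, 0]
    - [0, 0, 0]
    - [0, 0, 0]
    - [0, 0, 0]
    - [0, 0, 0]

```text
time: 9.13
tool_pos: [0.572, 0.2909, 0.1694]
tool_rot: [3.142, 0.005, 0.316]
contact_force: [-12.6, -4.3, 0.7]
opening: 0.0559
grip_force: 50.0
```

```bash
python3 st.py
python3 - <<'E'
from h import *
t=load("pics/top0.npz");s=load("pics/scene0.npz")
print(cv2.cvtColor(t["color"],cv2.COLOR_BGR2GRAY)[187:199,260:277]);print(cv2.cvtColor(s["color"],cv2.COLOR_BGR2GRAY)[237:254,248:264])
E
```

```text
t 9.1333 a,b,z [0.634  0.0993 0.1694] rot [3.142 0.005 0.316] F a,b,z [-13.3  -0.2   0.7] M [-0.72  1.85  0.16] 0.05593631705669261 50.0097691846895
[[124 113  93  70  61  55  50  49  49  53  53  51  53  54  53  52  53]
 [ 70  62  56  49  51  50  51  52  51  51  55  53  52  52  52  54  53]
 [ 50  50  51  52  53  52  53  56  51  49  51  51  55  53  51  50  52]
 [ 50  50  55  54  52  49  65  79  69  53  51  52  53  53  50  54  55]
 [ 53  54  53  55  53  50  90 127 121  81  53  52  53  51  54  54  51]
 [ 53  54  51  55  51  50  67 117 129  99  74  61  52  52  52  50  50]
 [ 53  52  55  54  52  52  71 116 138 131 107  75  53  50  54  53  51]
 [ 55  53  53  54  54  58  98 129 118  89  66  51  51  51  49  51  51]
 [ 54  53  53  55  54  51  72  75  59  52  47  47  50  50  51  51  53]
 [ 54  56  53  54  52  50  50  49  48  47  49  51  53  52  52  52  52]
 [ 52  53  53  52  52  52  50  49  52  53  53  53  50  52  52  51  51]
 [ 50  49  50  51  53  51  52  54  52  52  50  51  52  53  52  51  51]]
[[179 171 139  89  63  74  74  76  68  72  68  72  68  74  72  79]
 [160 133 118  70  66  68  76  
[... 341 characters left out ...]
 165 115  74  74  77  72  66]
 [ 69  71  70  76  85 112 161 186 186 157  78  70  71  70  69  67]
 [ 71  81  73  76  72  98 136 161 169 143  58  70  71  76  64  62]
 [ 69  72  72  66  70  65  71 120 133  87  52  69  79  65  68  69]
 [ 72  71  71  76  72  68  59  85  88  71  65  80  66  64  64  71]
 [ 71  79  69  72  73  68  70  72  67  73  74  68  67  68  71  66]
 [ 74  72  73  74  73  69  66  72  76  68  73  59  71  67  67  66]
 [ 69  74  73  68  75  74  72  74  67  76  73  68  66  73  64  70]
 [ 74  70  72  75  77  67  61  69  73  69  64  70  62  70  72  72]
 [ 69  69  71  76  74  68  63  73  74  71  69  67  73  71  71  67]
 [ 70  66  75  75  70  65  62  68  69  67  64  65  73  70  69  68]]
```

Emit:
arm_command:
  fingers: [0.6, 0.6, 0.6, 0.6, 0.6, 0.6]
  travel:
    - [-0.001, 0.001, 0]
    - [-0.001, 0.002, 0]
    - [-0.001, 0.003, 0]
    - [-0.001, 0.004, 0]
    - [-0.001, 0.005, 0]
    - [-0.001, 0.006, 0]
  dr:
    - [0, 0, 0]
    - [0, 0, 0]
    - [0, 0, 0]
    - [0, 0, 0]
    - [0, 0, 0]
    - [0, 0, 0]

```text
time: 9.63
tool_pos: [0.5735, 0.2865, 0.1692]
tool_rot: [-3.14, 0.003, 0.317]
contact_force: [-9.1, 1.4, -2.9]
opening: 0.0557
grip_force: 50.0
```

```bash
python3 st.py
```

```text
t 9.6333 a,b,z [0.6341 0.0946 0.1692] rot [-3.14e+00  3.00e-03  3.17e-01] F a,b,z [-8.3  4.1 -2.9] M [0.24 1.39 0.12] 0.05570406658783981 49.998677527473774
```

The contact could instead be the board, with the head already inside the hollow: at 4 mm the shank still has room in the round hole. I re-centre and lower further, where the catch at 8 mm would show in the force.

Emit:
arm_command:
  fingers: [0.6, 0.6, 0.6, 0.6, 0.6, 0.6, 0.6, 0.6]
  travel:
    - [-0.0015, -0.0025, 0]
    - [-0.0015, -0.0025, 0.001]
    - [-0.0015, -0.0025, 0.003]
    - [-0.0015, -0.0025, 0.005]
    - [-0.0015, -0.0025, 0.0065]
    - [-0.0015, -0.0025, 0.008]
    - [-0.0015, -0.0025, 0.009]
    - [-0.0015, -0.0025, 0.0095]
  dr:
    - [0, 0, 0]
    - [0, 0, 0]
    - [0, 0, 0]
    - [0, 0, 0]
    - [0, 0, 0]
    - [0, 0, 0]
    - [0, 0, 0]
    - [0, 0, 0]

```text
time: 10.3
tool_pos: [0.5732, 0.2877, 0.1607]
tool_rot: [-3.141, -0.002, 0.316]
contact_force: [-5.8, -0.3, 5.3]
opening: 0.0556
grip_force: 50.0
```

```bash
python3 st.py
```

```text
t 10.3 a,b,z [0.6342 0.0959 0.1607] rot [-3.141e+00 -2.000e-03  3.160e-01] F a,b,z [-5.6  1.5  5.3] M [0.08 0.92 0.17] 0.05559311153401829 50.00372918351786
```

Upward force rose by 8 N right at 8 mm down, so the screw is in the slot at the catch. Now I push through it.

Emit:
arm_command:
  fingers: [0.6, 0.6, 0.6, 0.6, 0.6, 0.6, 0.6, 0.6]
  travel:
    - [0, 0, 0.001]
    - [0, 0, 0.002]
    - [0, 0, 0.003]
    - [0, 0, 0.004]
    - [0, 0, 0.005]
    - [0, 0, 0.006]
    - [0, 0, 0.007]
    - [0, 0, 0.007]
  dr:
    - [0, 0, 0]
    - [0, 0, 0]
    - [0, 0, 0]
    - [0, 0, 0]
    - [0, 0, 0]
    - [0, 0, 0]
    - [0, 0, 0]
    - [0, 0, 0]
  squeeze: 60

```text
time: 10.97
tool_pos: [0.5733, 0.2873, 0.1527]
tool_rot: [3.142, -0.001, 0.315]
contact_force: [-3.6, 0.2, 2.1]
opening: 0.0551
grip_force: 60.0
```

```bash
python3 st.py
```

```text
t 10.9667 a,b,z [0.6341 0.0955 0.1527] rot [ 3.142e+00 -1.000e-03  3.150e-01] F a,b,z [-3.4  1.4  2.1] M [0.09 0.46 0.09] 0.05513897512005152 60.00133546855068
```

Emit:
arm_command:
  fingers: [0.6, 0.6, 0.6, 0.6]
  travel:
    - [0, 0, 0.001]
    - [0, 0, 0.002]
    - [0, 0, 0.002]
    - [0, 0, 0.002]
  dr:
    - [0, 0, 0]
    - [0, 0, 0]
    - [0, 0, 0]
    - [0, 0, 0]

```text
time: 11.3
tool_pos: [0.5733, 0.2874, 0.1522]
tool_rot: [3.142, -0.002, 0.316]
contact_force: [-6.2, -1.8, 8.6]
opening: 0.0557
grip_force: 60.0
```

```bash
python3 st.py
```

```text
t 11.3 a,b,z [0.6342 0.0956 0.1522] rot [ 3.142e+00 -2.000e-03  3.160e-01] F a,b,z [-6.4  0.2  8.6] M [-0.21  0.97  0.18] 0.055680121888269034 60.00325074302964
```

Hard stop at 16.5 mm down, so it is seated. I ease the load, open, rise straight up and look.

Emit:
arm_command:
  fingers: [0.6, 0.6, -0.5, -1, -1, -1, -1, -1]
  travel:
    - [0, 0, -0.0015]
    - [0, 0, -0.0015]
    - [0, 0, -0.0015]
    - [0, 0, -0.0015]
    - [0, 0, -0.0015]
    - [0, 0, -0.0015]
    - [0, 0, -0.0015]
    - [0, 0, -0.0015]
  dr:
    - [0, 0, 0]
    - [0, 0, 0]
    - [0, 0, 0]
    - [0, 0, 0]
    - [0, 0, 0]
    - [0, 0, 0]
    - [0, 0, 0]
    - [0, 0, 0]
  squeeze: 10

```text
time: 11.97
tool_pos: [0.5731, 0.2872, 0.1521]
tool_rot: [3.141, -0.0, 0.315]
contact_force: [0.8, -0.0, 1.3]
opening: 0.0896
grip_force: 0.0
```

Emit:
arm_command:
  fingers: [-1, -1, -1, -1, -1, -1]
  travel:
    - [0, 0, -0.01]
    - [0, 0, -0.03]
    - [0, 0, -0.06]
    - [0, 0, -0.09]
    - [0, 0, -0.12]
    - [0, 0, -0.13]
  dr:
    - [0, 0, 0]
    - [0, 0, 0]
    - [0, 0, 0]
    - [0, 0, 0]
    - [0, 0, 0]
    - [0, 0, 0]

```text
time: 12.47
tool_pos: [0.5743, 0.2878, 0.2884]
tool_rot: [-3.141, -0.009, 0.316]
contact_force: [1.1, 0.4, 2.4]
opening: 0.092
grip_force: 0.0
```

Emit:
arm_command:
  fingers: [-1, -1, -1, -1, -1, -1, -1, -1]
  travel:
    - [-0.01, 0.02, 0]
    - [-0.02, 0.055, 0]
    - [-0.03, 0.09, 0]
    - [-0.04, 0.125, 0]
    - [-0.05, 0.16, 0]
    - [-0.06, 0.195, 0]
    - [-0.07, 0.23, 0]
    - [-0.08, 0.25, 0]
  dr:
    - [0, 0, 0]
    - [0, 0, 0]
    - [0, 0, 0]
    - [0, 0, 0]
    - [0, 0, 0]
    - [0, 0, 0]
    - [0, 0, 0]
    - [0, 0, 0]

```text
time: 13.13
tool_pos: [0.5746, 0.0213, 0.2821]
tool_rot: [3.14, 0.0, 0.313]
contact_force: [0.6, 0.9, 0.6]
opening: 0.092
grip_force: 0.0
```

Emit:
arm_command:
  fingers: [-1, -1, -1]
  travel:
    - [0, 0, 0]
    - [0, 0, 0]
    - [0, 0, 0]
  dr:
    - [0, 0, 0]
    - [0, 0, 0]
    - [0, 0, 0]

```text
time: 13.38
tool_pos: [0.5745, 0.0253, 0.2822]
tool_rot: [-3.141, -0.0, 0.315]
contact_force: [-0.7, -0.1, -0.1]
opening: 0.0916
grip_force: 0.0
```

```bash
python3 st.py
python3 - <<'E'
from cell import *
from h import *
for n in("scene","top"):
    c=read_camera(n);np.savez(f"pics/{n}3.npz",**c)
    W=cloud(c);hsv=cv2.cvtColor(c["color"],cv2.COLOR_BGR2HSV)
    a=W[...,:2]@[.9508,.3099];b=W[...,:2]@[-.3099,.9508]
    m=(hsv[...,0]>95)&(hsv[...,0]<130)&(hsv[...,1]>90)&(abs(b-.096)<.04)&(abs(a-.635)<.04)&(W[...,2]>.07)&(W[...,2]<.23)
    print(n,m.sum(),"z",np.percentile(W[m][:,2],[1,50,98]),"a",np.percentile(a[m],[2,98]),"b",np.percentile(b[m],[2,98]))
a=load("pics/scene3.npz")["color"][150:375,180:400];b=load("pics/top3.npz")["color"][140:280,175:385]
cv2.imwrite("pics/f.png",np.hstack([cv2.resize(a,(400,409),interpolation=cv2.INTER_CUBIC),cv2.resize(b,(400,409),interpolation=cv2.INTER_CUBIC)]))
E
```

```text
t 13.3833 a,b,z [ 0.5541 -0.154   0.2822] rot [-3.141 -0.     0.315] F a,b,z [-0.7  0.1 -0.1] M [ 0.02 -0.03  0.04] 0.09159588266914655 0.0
scene 1008 z [0.09491182 0.17647475 0.19930566] a [0.61586716 0.65196874] b [0.07459056 0.12624146]
top 512 z [0.19298638 0.19740223 0.20191878] a [0.61972112 0.65249738] b [0.06932379 0.11976089]
```

View pics/f.png

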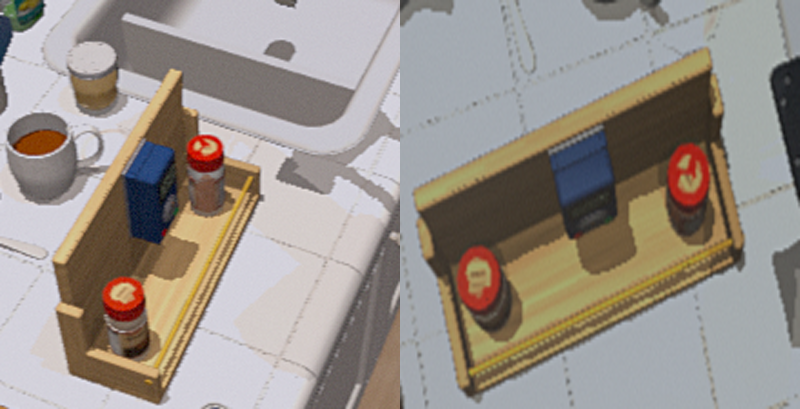

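The timer hangs upright and against the board. Its top is at 0.197–0.199 m, where 0.198 m means fully home. The jars still stand in their places, and the gripper is clear, so I hand in.

```bash
python3 -c "
from cell import *
print(hand_in())"
```

```text
the job is handed in; nothing more can be done
None
```

The timer hangs fully home on the screw, upright and against the board, and released; the jars and tin were left alone, and I handed the job in at about 13.5 s.

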